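Line up salvaged motors by size for weighing

TASK

Stand the four salvaged motors on the four rubber pads of the sorting board, in order of size: the largest on the pad next to the bench scale, then the next smaller, and so on down to the smallest on the pad at the far end by the blue crate. Each must stand upright, shaft up, in the middle of its pad; do not tip any motor over on the way.

Things in the scene. Friction and masses are not known exactly. Their poses are not given: they have to be found in the camera images.
- motor_1: The smallest of four salvaged motors: bare-aluminium cylinder standing upright on the table, 28 mm across, 36 mm tall, plus a dark boss (13 mm across, 4 mm high) and a steel shaft stub (6 mm across, 10 mm high) on top; about 80 g. Origin: centre of its underside; z up through the shaft. Low clutter to its left and right; in front and behind (along x) is free for fingers.
- motor_2: The second smallest of four salvaged motors: bare-aluminium cylinder standing upright on the table, 37 mm across, 52 mm tall, plus a dark boss (17 mm across, 4 mm high) and a steel shaft stub (6 mm across, 10 mm high) on top; about 170 g. Origin: centre of its underside; z up through the shaft. Low clutter to its left and right; in front and behind (along x) is free for fingers.
- motor_3: The second largest of four salvaged motors: bare-aluminium cylinder standing upright on the table, 46 mm across, 68 mm tall, plus a dark boss (21 mm across, 4 mm high) and a steel shaft stub (6 mm across, 10 mm high) on top; about 320 g. Origin: centre of its underside; z up through the shaft. Low clutter to its left and right; in front and behind (along x) is free for fingers.
- motor_4: The largest of four salvaged motors: bare-aluminium cylinder standing upright on the table, 56 mm across, 86 mm tall, plus a dark boss (25 mm across, 4 mm high) and a steel shaft stub (6 mm across, 10 mm high) on top; about 550 g. Origin: centre of its underside; z up through the shaft. Low clutter to its left and right; in front and behind (along x) is free for fingers.
- pad_a: Fixed black rubber disc, 70 mm across, 3 mm thick, on a fixed wooden board (90 x 360 mm, top 12 mm above the table). Four alike in a straight row 90 mm apart, in the order a, b, c, d; this one is at one end. Origin: centre of its underside (its top is 15 mm above the table); y along the row from a to d, x across it, away from the robot.
- pad_b: Fixed black rubber disc, 70 mm across, 3 mm thick, on a fixed wooden board (90 x 360 mm, top 12 mm above the table). Four alike in a straight row 90 mm apart, in the order a, b, c, d; this one is second from the a end. Origin: centre of its underside (its top is 15 mm above the table); y along the row from a to d, x across it, away from the robot.
- pad_c: Fixed black rubber disc, 70 mm across, 3 mm thick, on a fixed wooden board (90 x 360 mm, top 12 mm above the table). Four alike in a straight row 90 mm apart, in the order a, b, c, d; this one is third from the a end. Origin: centre of its underside (its top is 15 mm above the table); y along the row from a to d, x across it, away from the robot.
- pad_d: Fixed black rubber disc, 70 mm across, 3 mm thick, on a fixed wooden board (90 x 360 mm, top 12 mm above the table). Four alike in a straight row 90 mm apart, in the order a, b, c, d; this one is at the other end. Origin: centre of its underside (its top is 15 mm above the table); y along the row from a to d, x across it, away from the robot.
- scale: Fixed grey bench scale with a steel platform (140 mm deep, 120 mm along the row, 40 mm high), just past one end of the row: either beyond pad a or beyond pad d, its centre 115 mm on from that pad along the row and 40 mm or so off its line. Origin: centre of its underside. A fixed light-blue open crate of the same footprint, 50 mm high, is past the other end.

How it is judged:
At the end, for the whole second after the job is handed in: Each motor stands upright (within 0.12 rad) on its own pad, its axis within 12 mm of the pad's centre and its underside on the pad (origin less than 8 mm above the pad's origin), released and at rest; counted from the scale the order is motor_4, motor_3, motor_2, motor_1 (((y of scale in the frame of pad_a above 0.1 m and horizontal distance between motor_1 and pad_a below 0.012 m and z of motor_1 in the frame of pad_a between -0.001 and 0.008 m and horizontal distance between motor_2 and pad_b below 0.012 m and z of motor_2 in the frame of pad_b between -0.001 and 0.008 m and horizontal distance between motor_3 and pad_c below 0.012 m and z of motor_3 in the frame of pad_c between -0.001 and 0.008 m and horizontal distance between motor_4 and pad_d below 0.012 m and z of motor_4 in the frame of pad_d between -0.001 and 0.008 m) or (y of scale in the frame of pad_a below 0.1 m and horizontal distance between motor_4 and pad_a below 0.012 m and z of motor_4 in the frame of pad_a between -0.001 and 0.008 m and horizontal distance between motor_3 and pad_b below 0.012 m and z of motor_3 in the frame of pad_b between -0.001 and 0.008 m and horizontal distance between motor_2 and pad_c below 0.012 m and z of motor_2 in the frame of pad_c between -0.001 and 0.008 m and horizontal distance between motor_1 and pad_d below 0.012 m and z of motor_1 in the frame of pad_d between -0.001 and 0.008 m)) and angle between each of motor_1, motor_2, motor_3, motor_4's own z axis and vertical below 0.12 rad and linear speed of each of motor_1, motor_2, motor_3, motor_4 below 0.02 m/s and contact force between each of motor_1, motor_2, motor_3, motor_4 and the fingers below 0.1 N); the robot touches nothing.
It fails at once if a motor is tipped over (leans more than 1 rad) (angle between any of motor_1, motor_2, motor_3, motor_4's own z axis and vertical above 1 rad).
It also fails if it takes over 96 s, if anything falls off the work surface, if the arm or the gripper's body presses on something with over 40 N, if the wrist force passes 120 N, or if a joint passes its speed limit or range.

ROBOT

A 7-joint arm with a two-finger parallel gripper is mounted at the origin on the work surface. World frame = base frame: x ahead of the robot, y to its left, z up, the work surface at z = 0. Lengths are in m, angles in rad, forces in N, time in s.
With the tool pointing down it reaches from about 0.35 to 0.9 m from the base axis. Payload 7.2 kg.
Tool frame: the origin (TCP) lies at the very end of the fingers, on their centre line; the grasp point (between the pads) lies 19 mm behind it (robot.grasp_offset is the distance from the TCP to the grasp point, in m); z points along the fingers, y is the line along which they close (so a half turn about z gives the same grasp; the last joint's range is limited). The gripper opens to 88 mm and grips with 3 to 60 N. Pads are 20 mm wide; open, the fingers measure 115 mm over their backs; the gripper's body (75 mm by 178 mm) begins 61 mm behind the grasp point.
Start: joints at [1.248, 0.411, -0.013, 1.596, 0.006, 1.134, -0.082], TCP at [0.158, -0.605, 0.223] pointing down, gripper open.
Joint ranges: [-2.95, 2.95], [-0.29, 1.99], [-1.47, 1.44], [0.14, 2.54], [-1.03, 4.17], [0.13, 1.85], [-2.86, 2.86]. Speed limits (rad/s): [2.39, 2.39, 3.01, 3.01, 3.14, 3.14, 3.14].

INTERFACE

Orientations are given as a unit quaternion [w, x, y, z].
In Python, from station import robot gives the robot as it stands.
- The arm moves only by the tool steer_hand, called after "Call:" in YAML: its name, and indented under it one key for each argument. Schema: {"type":"object","properties":{"steps":{"type":"array","items":{"type":"number"},"minItems":7,"maxItems":140},"grip_force":{"type":"number"},"only":{"type":"string"},"quiet":{"type":"boolean"},"lines":{"type":"string"}},"required":["steps"],"additionalProperties":false}. steps is one flat list of numbers that holds 1 to 20 rows one after another, with no inner brackets; each row has 7 numbers: the finger opening in m, then dx, dy, dz in m, then a rotation vector rx, ry, rz in rad; each row shifts and turns the commanded pose from where the row before left it, along the tool's axes as they then stand; what a row does not reach is not made up. A row lasts 1/12 s, in which the tool goes at most 0.0417 m and 0.125 rad, less where a joint would pass 70% of its speed; a pose out of reach is approached as far as the arm can. The fingers move at their own pace and stop on an object; grip_force is the grip in N (left out, the last holds). Time passes only in rows, so rows that do not move let the fingers close. The tool returns the time, the measured TCP pose, the force, the opening and the grip force at its end. only (a regular expression) keeps the lines of the reply that match it, lines (a string "A,B") keeps lines A to B, and quiet returns only ok. Input that does not fit is refused with a message, and nothing moves.
- robot.get_state(): the state, without advancing time (a new reading comes with each control period).
- robot.snapshot(name): name is "scene" or "side" or "wrist"; returns a dict with "pixels" (480x640x3 uint8, red, green, blue), "mtx" (3x3 intrinsics, pixels), "rvec" (rotation vector, rad) and "tvec" (3), from world to camera coordinates, as OpenCV has them; the wrist camera has in their place "hand_eye" (4x4, takes a point from camera to tool coordinates, whose origin is the TCP and whose axes are the flange's). Camera axes: x right, y down, z forward; pixel columns grow to the right and rows downward; lengths in m; the calibration is good to about 2 mm. A picture is of the moment at which its call begins: read the wrist's pose just before it. There is no depth.
- robot.finish_job(): hands the job in; it is judged then, once.
The state is a dict: "time": time; "q": joint angles; "joint_vel": joint speeds; "tau": joint torques, N m; "tcp_pos": TCP position; "orientation": TCP orientation; "contact_force": force on the tool from outside, world axes, zero at the start; "torque": the same for the moment, N m; "width": finger opening in m; "gripper_force": force on a finger pad.
Only numpy, scipy, OpenCV 4.12 (cv2) and the standard library are available. Lean on these libraries where they do the work, as an engineer would, in place of code of your own. Each camera call takes 0.05 s, during which the arm holds its last target. There are 200 camera calls.

## Working session

There is one attempt and no reset: what is moved stays moved. The work goes in short steps, Python scripts to look and compute and a tool call to move; the robot and the scene stay as the last step left them, time stands still between calls to the robot, and variables do not carry over. Pictures are saved under pics/ and viewed, at most 14 in all, crops included, and the job is handed in when it is done.

```bash
ls; mkdir -p pics
```

Run:
```python
from station import robot
import cv2
for n in("scene","side","wrist"):
    s=robot.snapshot(n); cv2.imwrite(f"pics/{n}0.png",s["pixels"][:,:,::-1])
    print(n,{k:v for k,v in s.items() if k!="pixels"})
print(robot.get_state())
```

```text
pics
station.py
scene {'mtx': array([[497.70518697,   0.        , 323.2240759 ],
       [  0.        , 497.70518697, 234.43385241],
       [  0.        ,   0.        ,   1.        ]]), 'rvec': array([ 2.25545444,  1.09647307, -0.40387924]), 'tvec': array([-0.36313902, -0.32271112,  1.19076256])}
side {'mtx': array([[447.04419525,   0.        , 312.76104614],
       [  0.        , 447.04419525, 246.64042855],
       [  0.        ,   0.        ,   1.        ]]), 'rvec': array([ 0.94994734, -2.37609515,  1.1695739 ]), 'tvec': array([0.44743255, 0.27214237, 0.45616516])}
wrist {'mtx': array([[402.69809451,   0.        , 322.17312434],
       [  0.        , 402.69809451, 237.23124198],
       [  0.        ,   0.        ,   1.        ]]), 'hand_eye': array([[ 1.29046811e-03, -9.58967690e-01, -2.83512443e-01,
         7.74900841e-02],
       [ 9.99999162e-01,  1.20727600e-03,  4.68157062e-04,
         1.53704690e-03],
       [-1.06669727e-04, -2.83512809e-01,  9.58968444e-01,
        -1.62258276e-01],
       [ 0.00000000e+00,  0.00000000e+00,  0.00000000e+00,
         1.00000000e+00]])}
{'time': 0.15, 'q': array([ 1.24775179,  0.41169519, -0.01273428,  1.59683041,  0.00562784,
        1.13429115, -0.08218707]), 'joint_vel': array([ 4.18914433e-04, -2.61022902e-03, -2.48058579e-05, -2.25273312e-04,
       -1.76871442e-03,  2.26339851e-04,  1.67955605e-03]), 'tau': array([ 2.08925921e-03, -5.88332140e+01,  6.42828494e-01, -2.91293192e+01,
       -5.36984566e-02,  1.57964230e-02,  1.03472596e-04]), 'tcp_pos': array([ 0.15743691, -0.60445677,  0.22202397]), 'orientation': array([-5.80963718e-04,  9.91888221e-01,  1.27111774e-01, -1.24445959e-04]), 'contact_force': array([ 0.25700487, -0.04173167, -0.16805953]), 'torque': array([ 0.04553798, -0.00288243, -0.02902524]), 'gripper_force': 0.0, 'width': 0.08792706349178515}
```

View pics/scene0.png

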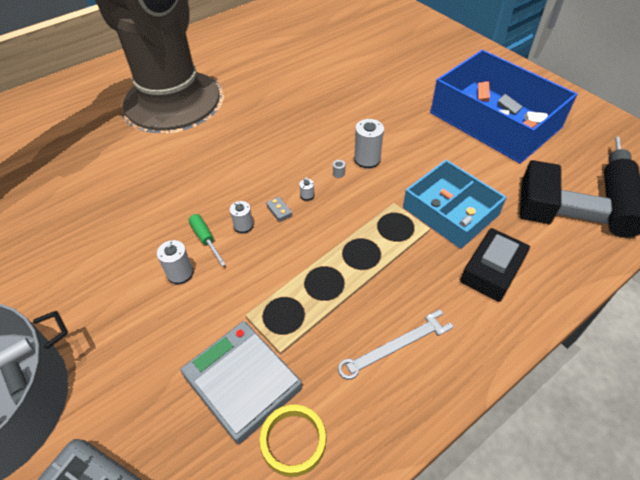

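View pics/side0.png

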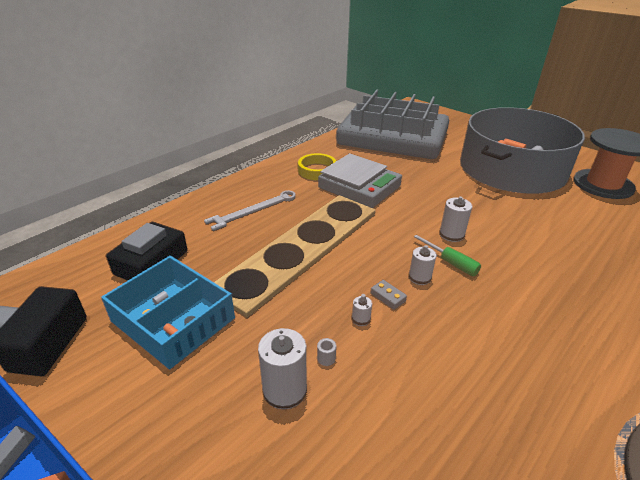

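The scene view shows the scale by the pad at (284,315) and the crate by the pad at (396,227). Motors 4, 3, 2 and 1 are at (369,143), (175,262), (241,216) and (307,189), and the small ring at (339,168) is clutter. Next I measure the pads and enlarge the motors.

Create h.py:
```python
import numpy as np, cv2
from scipy.spatial.transform import Rotation as R
def ray(s,px):
    Rm=cv2.Rodrigues(s["rvec"])[0]; d=np.linalg.inv(s["mtx"])@np.array([px[0],px[1],1.])
    return -Rm.T@s["tvec"], Rm.T@d
def plane(s,px,z):
    o,d=ray(s,px); return o+d*(z-o[2])/d[2]
def wpose(st,w):   # wrist picture -> world rvec/tvec
    q=st["orientation"]; T=np.eye(4); T[:3,:3]=R.from_quat([q[1],q[2],q[3],q[0]]).as_matrix(); T[:3,3]=st["tcp_pos"]
    C=np.linalg.inv(T@w["hand_eye"]); w["rvec"]=cv2.Rodrigues(C[:3,:3])[0]; w["tvec"]=C[:3,3]; return w
def blobs(img,m,lo,hi):
    n,l,s,c=cv2.connectedComponentsWithStats(m.astype(np.uint8)); return [(c[i],s[i]) for i in range(1,n) if lo<s[i][4]<hi]
```

Run:
```python
from station import robot
from h import *
S={"scene":robot.snapshot("scene"),"side":robot.snapshot("side")}
for n,(x0,x1,y0,y1) in {"scene":(250,430,200,345),"side":(215,370,190,305)}.items():
    s=S[n]; im=s["pixels"]; m=np.zeros(im.shape[:2],bool); m[y0:y1,x0:x1]=im[y0:y1,x0:x1].max(2)<60
    for c,st in blobs(im,m,250,3000): print(n,c.round(1),st[4],plane(s,c,.015).round(4))
def crop(n,cx,cy):
    return cv2.resize(S[n]["pixels"][cy-30:cy+30,cx-25:cx+25,::-1],None,fx=4,fy=4,interpolation=cv2.INTER_CUBIC)
a=np.hstack([crop("scene",*p) for p in[(307,185),(241,213),(173,258),(369,142)]])
b=np.hstack([crop("side",*p) for p in[(361,305),(423,260),(456,215),(283,355)]])
cv2.imwrite("pics/crop.png",np.vstack([a,b]))
```

```text
scene [395.2 226.8] 744 [0.6311 0.137  0.015 ]
scene [361.1 253.7] 855 [0.6388 0.048  0.015 ]
scene [323.9 283.1] 983 [ 0.6468 -0.0414  0.015 ]
scene [283.2 315.3] 1129 [ 0.6548 -0.1306  0.015 ]
```

View pics/crop.png

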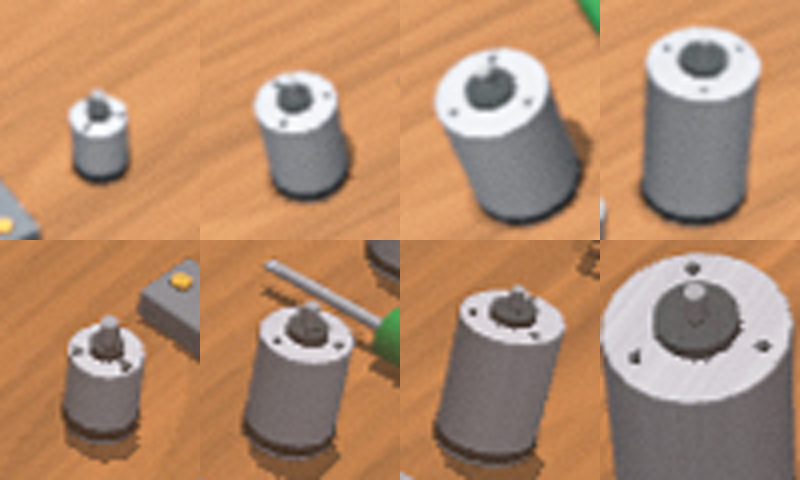

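The crops show all four motors upright with bright tops. In the scene view the top centres are near (306,184), (240,208), (172,253) and (369,130).

Run:
```python
from station import robot
from h import *
S={"scene":robot.snapshot("scene"),"side":robot.snapshot("side")}
H=[.036,.052,.068,.086]
P={"scene":[(306,184),(240,208),(172,253),(369,130)],"side":[(361,298),(424,253),(458,204),(283,345)]}
for n in S:
    s=S[n]; im=s["pixels"]; thr=215 if n=="scene" else 155
    for i,(cx,cy) in enumerate(P[n]):
        r=32 if (n=="side" and i==3) else 16
        g=im.min(2); m=np.zeros(g.shape,np.uint8); 
        sub=g[cy-r:cy+r,cx-r:cx+r]; t=cv2.threshold(sub,0,255,cv2.THRESH_OTSU)[0]
        t=max(t,np.percentile(sub,99)*.8)
        m[cy-r:cy+r,cx-r:cx+r]=sub>t
        c=max(cv2.findContours(m,cv2.RETR_EXTERNAL,cv2.CHAIN_APPROX_NONE)[0],key=len)
        h=cv2.convexHull(c); e=cv2.fitEllipse(c); M=cv2.moments(h); c2=(M["m10"]/M["m00"],M["m01"]/M["m00"])
        print(n,i+1,np.round(e[0],1),np.round(e[1],1),np.round(c2,1),plane(s,e[0],H[i]).round(4),plane(s,c2,H[i]).round(4))
s=S["side"];im=s["pixels"]
m=np.zeros(im.shape[:2],bool); m[190:305,215:372]=im[190:305,215:372].max(2)<75
for c,st in blobs(im,m,200,3000): print(c.round(1),st[4],plane(s,c,.015).round(4))
```

```text
scene 1 [307.5 183.7] [8.8 9.3] [308.5 184.1] [0.4586 0.0656 0.036 ] [0.4608 0.0665 0.036 ]
scene 2 [239.5 208.1] [13.2 18.4] [239.5 208.1] [ 0.4445 -0.0763  0.052 ] [ 0.4445 -0.0763  0.052 ]
scene 3 [170.3 250.9] [19.9 27.7] [170.4 250.8] [ 0.4678 -0.2216  0.068 ] [ 0.4678 -0.2214  0.068 ]
scene 4 [369.3 127.6] [17.2 27.1] [369.3 127.6] [0.4516 0.2256 0.086 ] [0.4515 0.2256 0.086 ]
side 1 [360.7 302.3] [10.9 13.7] [359.  302.7] [0.4581 0.0671 0.036 ] [0.4594 0.0694 0.036 ]
side 2 [424.2 253.3] [12.  20.8] [424.1 253.5] [ 0.4445 -0.075   0.052 ] [ 0.4444 -0.0745  0.052 ]
side 3 [458.6 203.9] [11.1 24.2] [458.6 204. ] [ 0.4681 -0.2202  0.068 ] [ 0.468  -0.2197  0.068 ]
side 4 [281.6 346.6] [35.8 46.3] [281.7 346.7] [0.4496 0.2288 0.086 ] [0.4496 0.2289 0.086 ]
[278.  257.4] 379 [0.6397 0.0622 0.015 ]
[246.2 283.7] 983 [0.6277 0.1421 0.015 ]
```

Both views agree within 2–3 mm. The targets counted from the scale, as motor and pad centre:

| Motor | Pad centre (x, y) |
|---|---|
| motor_4 | (.655, -.131) |
| motor_3 | (.647, -.041) |
| motor_2 | (.639, .048) |
| motor_1 | (.631, .137) |

First I turn the tool so the fingers close along x. After that, tool x is world y and tool y is world x.

Call:
steer_hand:
  steps: [0.088, 0, 0, 0, 0, 0, -0.12, 0.088, 0, 0, 0, 0, 0, -0.12, 0.088, 0, 0, 0, 0, 0, -0.12, 0.088, 0, 0, 0, 0, 0, -0.12, 0.088, 0, 0, 0, 0, 0, -0.12, 0.088, 0, 0, 0, 0, 0, -0.12, 0.088, 0, 0, 0, 0, 0, -0.12, 0.088, 0, 0, 0, 0, 0, -0.12, 0.088, 0, 0, 0, 0, 0, -0.12, 0.088, 0, 0, 0, 0, 0, -0.12, 0.088, 0, 0, 0, 0, 0, -0.116]
  grip_force: 25

```text
time: 1.27
tcp_pos: [0.1575, -0.6048, 0.2226]
orientation: [-0.0, 0.705, 0.709, 0.0]
contact_force: [-0.1, 0.6, -0.6]
width: 0.0877
gripper_force: 0.0
```

Call:
steer_hand:
  steps: [0.088, 0.032, 0.026, 0, 0, 0, 0, 0.088, 0.032, 0.026, 0, 0, 0, 0, 0.088, 0.032, 0.026, 0, 0, 0, 0, 0.088, 0.032, 0.026, 0, 0, 0, 0, 0.088, 0.032, 0.026, 0, 0, 0, 0, 0.088, 0.032, 0.026, 0, 0, 0, 0, 0.088, 0.032, 0.026, 0, 0, 0, 0, 0.088, 0.032, 0.026, 0, 0, 0, 0, 0.088, 0.032, 0.026, 0, 0, 0, 0, 0.088, 0.032, 0.026, 0, 0, 0, 0, 0.088, 0.032, 0.026, 0, 0, 0, 0, 0.088, 0.032, 0.026, 0, 0, 0, 0, 0.088, 0, 0, 0, 0, 0, 0, 0.088, 0, 0, 0, 0, 0, 0]

```text
time: 2.43
tcp_pos: [0.4709, -0.2183, 0.2227]
orientation: [-0.0, 0.705, 0.709, 0.0]
contact_force: [0.1, -0.1, -0.3]
width: 0.0877
gripper_force: 0.0
```

Call:
steer_hand:
  steps: [0.088, -0.0025, -0.003, 0.036, 0, 0, 0, 0.088, 0, 0, 0.036, 0, 0, 0, 0.088, 0, 0, 0.036, 0, 0, 0, 0.088, 0, 0, 0.036, 0, 0, 0, 0.088, 0, 0, 0.03, 0, 0, 0, 0.088, 0, 0, 0.02, 0, 0, 0, 0.088, 0, 0, 0.012, 0, 0, 0, 0.088, 0, 0, 0, 0, 0, 0, 0.03, 0, 0, 0, 0, 0, 0, 0.03, 0, 0, 0, 0, 0, 0, 0.03, 0, 0, 0, 0, 0, 0, 0.03, 0, 0, 0, 0, 0, 0, 0.03, 0, 0, 0, 0, 0, 0, 0.03, 0, 0, 0, 0, 0, 0, 0.03, 0, 0, 0, 0, 0, 0, 0.03, 0, 0, 0, 0, 0, 0]
  grip_force: 25

```text
time: 3.77
tcp_pos: [0.4667, -0.2235, 0.0171]
orientation: [0.0, 0.707, 0.707, -0.0]
contact_force: [-0.8, -0.2, 5.2]
width: 0.0455
gripper_force: 25.0
```

Call:
steer_hand:
  steps: [0.03, 0, 0, -0.02, 0, 0, 0, 0.03, 0, 0, -0.035, 0, 0, 0, 0.03, 0, 0, -0.035, 0, 0, 0, 0.03, 0.012, 0.012, 0, 0, 0, 0, 0.03, 0.025, 0.025, 0, 0, 0, 0, 0.03, 0.025, 0.025, 0, 0, 0, 0, 0.03, 0.025, 0.025, 0, 0, 0, 0, 0.03, 0.025, 0.025, 0, 0, 0, 0, 0.03, 0.025, 0.025, 0, 0, 0, 0, 0.03, 0.025, 0.025, 0, 0, 0, 0, 0.03, 0.018, 0.018, 0, 0, 0, 0, 0.03, 0, 0, 0, 0, 0, 0, 0.03, 0, 0, 0, 0, 0, 0, 0.03, 0, 0, 0, 0, 0, 0]

```text
time: 4.93
tcp_pos: [0.6455, -0.044, 0.1057]
orientation: [-0.001, 0.707, 0.707, -0.001]
contact_force: [-0.3, -0.9, -3.3]
width: 0.0454
gripper_force: 25.0
```

Run:
```python
from station import robot
from h import *
a=[]
for n in("scene","side"):
    s=robot.snapshot(n);a.append(cv2.resize(s["pixels"][120:350,180:460,::-1],None,fx=1.4,fy=1.4))
st=robot.get_state(); w=robot.snapshot("wrist"); 
cv2.imwrite("pics/p1.png",np.hstack(a)); cv2.imwrite("pics/w1.png",w["pixels"][:,:,::-1])
print(st["tcp_pos"])
```

```text
[ 0.64550322 -0.04507016  0.10619622]
```

View pics/p1.png

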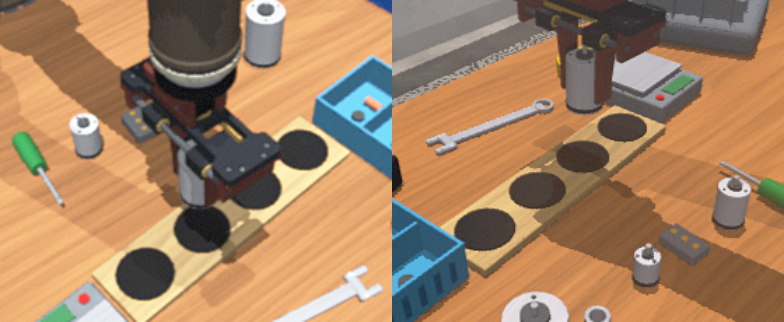

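View pics/w1.png

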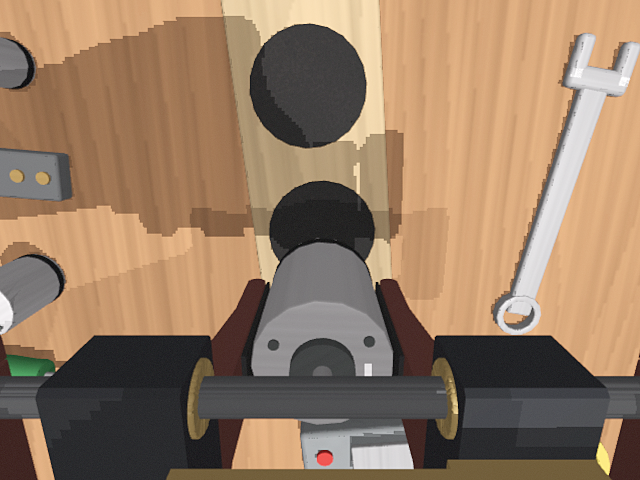

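The motor hangs upright and centred between the fingers, with its boss at about (318,156) in the side view. The pads are clear.

Run:
```python
from station import robot
from h import *
s=robot.snapshot("side")
for p in((317.9,155.7),(317.9,157)): print(plane(s,p,.161))
```

```text
[ 0.65106009 -0.0475498   0.161     ]
[ 0.64780614 -0.04406388  0.161     ]
```

Call:
steer_hand:
  steps: [0.03, 0.003, 0.001, 0.02, 0, 0, 0, 0.03, 0, 0, 0.02, 0, 0, 0, 0.03, 0, 0, 0.018, 0, 0, 0, 0.03, 0, 0, 0.01, 0, 0, 0, 0.03, 0, 0, 0.004, 0, 0, 0, 0.03, 0, 0, 0.001, 0, 0, 0, 0.03, 0, 0, 0, 0, 0, 0, 0.03, 0, 0, 0, 0, 0, 0]

```text
time: 5.8
tcp_pos: [0.6483, -0.0404, 0.0348]
orientation: [0.001, 0.707, 0.707, 0.001]
contact_force: [0.3, -0.7, -2.4]
width: 0.0458
gripper_force: 25.0
```

Call:
steer_hand:
  steps: [0.03, 0, 0, 0.001, 0, 0, 0, 0.03, 0, 0, 0.001, 0, 0, 0, 0.03, 0, 0, 0.0005, 0, 0, 0, 0.03, 0, 0, 0, 0, 0, 0]

```text
time: 6.13
tcp_pos: [0.648, -0.0403, 0.0321]
orientation: [0.001, 0.707, 0.707, 0.0]
contact_force: [-1.8, 0.5, 5.0]
width: 0.046
gripper_force: 25.0
```

Contact made, so I release, lift, and go over motor_4.

Call:
steer_hand:
  steps: [0.088, 0, 0, 0, 0, 0, 0, 0.088, 0, 0, 0, 0, 0, 0, 0.088, 0, 0, 0, 0, 0, 0, 0.088, 0, 0, -0.02, 0, 0, 0, 0.088, 0, 0, -0.03, 0, 0, 0, 0.088, 0, 0, -0.035, 0, 0, 0, 0.088, 0, 0, -0.035, 0, 0, 0, 0.088, 0.03, -0.022, 0, 0, 0, 0, 0.088, 0.03, -0.022, 0, 0, 0, 0, 0.088, 0.03, -0.022, 0, 0, 0, 0, 0.088, 0.03, -0.022, 0, 0, 0, 0, 0.088, 0.03, -0.022, 0, 0, 0, 0, 0.088, 0.03, -0.022, 0, 0, 0, 0, 0.088, 0.03, -0.022, 0, 0, 0, 0, 0.088, 0.03, -0.022, 0, 0, 0, 0, 0.088, 0.027, -0.022, 0, 0, 0, 0, 0.088, 0, 0, 0, 0, 0, 0, 0.088, 0, 0, 0, 0, 0, 0]

```text
time: 7.63
tcp_pos: [0.4484, 0.2285, 0.1515]
orientation: [0.0, 0.705, 0.709, 0.0]
contact_force: [1.2, -0.7, -0.4]
width: 0.0878
gripper_force: 0.0
```

Run:
```python
from station import robot
from h import *
a=[]
for n in("scene","side"):
    s=robot.snapshot(n);a.append(cv2.resize(s["pixels"][80:360,200:450,::-1],None,fx=1.5,fy=1.5))
cv2.imwrite("pics/p2.png",np.hstack(a)); print(robot.get_state()["tcp_pos"])
```

```text
[0.4500733  0.22601446 0.15112047]
```

View pics/p2.png

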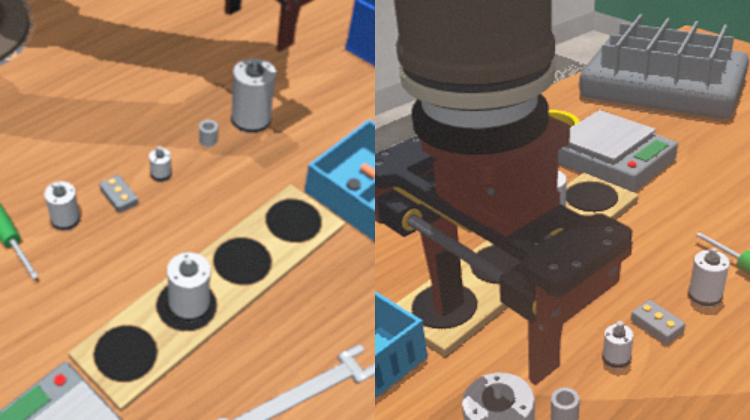

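Motor_3 stands on its pad at about (189,285) in the left crop, and the gripper is over motor_4. Now I grasp motor_4.

Call:
steer_hand:
  steps: [0.088, 0.001, 0, 0.03, 0, 0, 0, 0.088, 0, 0, 0.03, 0, 0, 0, 0.088, 0, 0, 0.03, 0, 0, 0, 0.088, 0, 0, 0.02, 0, 0, 0, 0.088, 0, 0, 0.01, 0, 0, 0, 0.088, 0, 0, 0, 0, 0, 0, 0.088, 0, 0, 0, 0, 0, 0, 0.04, 0, 0, 0, 0, 0, 0, 0.04, 0, 0, 0, 0, 0, 0, 0.04, 0, 0, 0, 0, 0, 0, 0.04, 0, 0, 0, 0, 0, 0, 0.04, 0, 0, 0, 0, 0, 0, 0.04, 0, 0, 0, 0, 0, 0, 0.04, 0, 0, 0, 0, 0, 0]
  grip_force: 40

```text
time: 8.9
tcp_pos: [0.4496, 0.2277, 0.0316]
orientation: [0.0, 0.707, 0.707, 0.0]
contact_force: [-2.1, -1.4, 5.7]
width: 0.0555
gripper_force: 40.0
```

Run:
```python
from station import robot
from h import *
s=robot.snapshot("scene");im=s["pixels"][:,:,:]
cx,cy=325,260;g=im.min(2)[cy-22:cy+22,cx-22:cx+22]
t=max(cv2.threshold(g,0,255,cv2.THRESH_OTSU)[0],np.percentile(g,99)*.8)
m=(g>t).astype(np.uint8);c=max(cv2.findContours(m,cv2.RETR_EXTERNAL,cv2.CHAIN_APPROX_NONE)[0],key=len)
e=cv2.fitEllipse(c);p=np.array(e[0])+[cx-22,cy-22];print(p,e[1],plane(s,p,.083))
```

```text
[325.42526817 259.60862541] (22.62481117248535, 27.778635025024414) [ 0.64923356 -0.03909571  0.083     ]
```

Call:
steer_hand:
  steps: [0.04, 0, 0, -0.015, 0, 0, 0, 0.04, 0, 0, -0.03, 0, 0, 0, 0.04, 0, 0, -0.03, 0, 0, 0, 0.04, 0, 0, -0.03, 0, 0, 0, 0.04, -0.01, 0.005, -0.015, 0, 0, 0, 0.04, -0.02, 0.012, 0, 0, 0, 0, 0.04, -0.03, 0.018, 0, 0, 0, 0, 0.04, -0.03, 0.018, 0, 0, 0, 0, 0.04, -0.03, 0.018, 0, 0, 0, 0, 0.04, -0.03, 0.018, 0, 0, 0, 0, 0.04, -0.03, 0.018, 0, 0, 0, 0, 0.04, -0.03, 0.018, 0, 0, 0, 0, 0.04, -0.03, 0.018, 0, 0, 0, 0, 0.04, -0.03, 0.018, 0, 0, 0, 0, 0.04, -0.03, 0.016, 0, 0, 0, 0, 0.04, -0.03, 0.015, 0, 0, 0, 0, 0.04, -0.018, 0.008, 0, 0, 0, 0, 0.04, -0.01, 0.005, 0, 0, 0, 0, 0.04, 0, 0, 0, 0, 0, 0, 0.04, 0, 0, 0, 0, 0, 0]

```text
time: 10.62
tcp_pos: [0.6536, -0.1293, 0.15]
orientation: [-0.001, 0.707, 0.707, -0.0]
contact_force: [0.5, 1.6, -6.0]
width: 0.0557
gripper_force: 40.0
```

Call:
steer_hand:
  steps: [0.04, -0.001, 0.0015, 0.02, 0, 0, 0, 0.04, 0, 0, 0.03, 0, 0, 0, 0.04, 0, 0, 0.025, 0, 0, 0, 0.04, 0, 0, 0.015, 0, 0, 0, 0.04, 0, 0, 0.008, 0, 0, 0, 0.04, 0, 0, 0.002, 0, 0, 0, 0.04, 0, 0, 0, 0, 0, 0, 0.04, 0, 0, 0, 0, 0, 0]

```text
time: 11.28
tcp_pos: [0.6568, -0.1304, 0.0525]
orientation: [0.001, 0.707, 0.707, 0.001]
contact_force: [0.2, -0.0, -5.2]
width: 0.0557
gripper_force: 40.0
```

Call:
steer_hand:
  steps: [0.04, 0, 0, 0.002, 0, 0, 0, 0.04, 0, 0, 0.002, 0, 0, 0, 0.04, 0, -0.001, 0.001, 0, 0, 0, 0.04, 0, 0, 0.0005, 0, 0, 0, 0.04, 0, 0, 0, 0, 0, 0, 0.04, 0, 0, 0, 0, 0, 0]

```text
time: 11.78
tcp_pos: [0.6555, -0.1315, 0.0467]
orientation: [0.001, 0.707, 0.707, 0.0]
contact_force: [-1.7, -0.3, 3.9]
width: 0.0559
gripper_force: 40.0
```

Call:
steer_hand:
  steps: [0.088, 0, 0, 0, 0, 0, 0, 0.088, 0, 0, 0, 0, 0, 0, 0.088, 0, 0, 0, 0, 0, 0, 0.088, 0, 0, -0.015, 0, 0, 0, 0.088, 0, 0, -0.03, 0, 0, 0, 0.088, 0, 0, -0.03, 0, 0, 0, 0.088, 0, 0, -0.03, 0, 0, 0, 0.088, 0.008, -0.03, 0, 0, 0, 0, 0.088, 0.008, -0.03, 0, 0, 0, 0, 0.088, 0.008, -0.03, 0, 0, 0, 0, 0.088, 0.008, -0.03, 0, 0, 0, 0, 0.088, 0.008, -0.03, 0, 0, 0, 0, 0.088, 0.008, -0.03, 0, 0, 0, 0, 0.088, 0.008, -0.03, 0, 0, 0, 0, 0.088, 0, 0, 0, 0, 0, 0, 0.088, 0, 0, 0, 0, 0, 0, 0.088, 0, 0, 0, 0, 0, 0]

```text
time: 13.2
tcp_pos: [0.4463, -0.0756, 0.1518]
orientation: [0.001, 0.707, 0.707, 0.001]
contact_force: [-0.2, -0.2, -0.3]
width: 0.0879
gripper_force: 0.0
```

Call:
steer_hand:
  steps: [0.088, 0, -0.0015, 0.03, 0, 0, 0, 0.088, 0, 0, 0.035, 0, 0, 0, 0.088, 0, 0, 0.035, 0, 0, 0, 0.088, 0, 0, 0.025, 0, 0, 0, 0.088, 0, 0, 0.012, 0, 0, 0, 0.088, 0, 0, 0.004, 0, 0, 0, 0.088, 0, 0, 0, 0, 0, 0, 0.02, 0, 0, 0, 0, 0, 0, 0.02, 0, 0, 0, 0, 0, 0, 0.02, 0, 0, 0, 0, 0, 0, 0.02, 0, 0, 0, 0, 0, 0, 0.02, 0, 0, 0, 0, 0, 0, 0.02, 0, 0, 0, 0, 0, 0, 0.02, 0, 0, 0, 0, 0, 0, 0.02, 0, 0, 0, 0, 0, 0, 0.02, 0, 0, 0, 0, 0, 0]
  grip_force: 20

```text
time: 14.53
tcp_pos: [0.4435, -0.0754, 0.0097]
orientation: [0.0, 0.707, 0.707, -0.0]
contact_force: [-1.1, 0.8, 2.0]
width: 0.0371
gripper_force: 20.0
```

Run:
```python
from station import robot
from h import *
s=robot.snapshot("scene");cv2.imwrite("pics/p3.png",cv2.resize(s["pixels"][120:360,150:450,::-1],None,fx=2,fy=2))
```

```text
(no output)
```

View pics/p3.png

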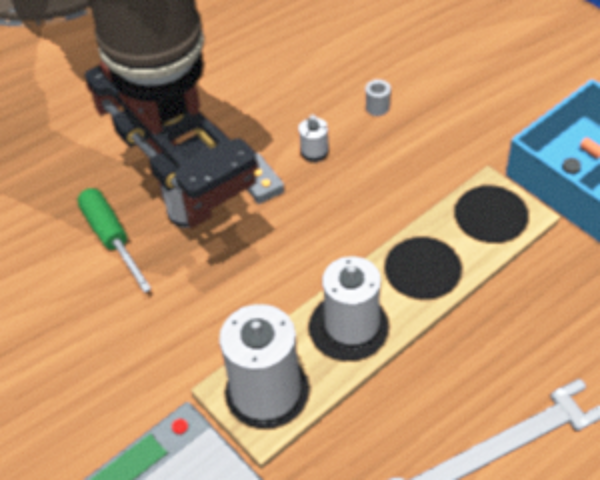

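Motors 4 and 3 stand centred on their pads at about (262,370) and (350,310) in the crop, and motor_2 is gripped. I carry it to its pad.

Call:
steer_hand:
  steps: [0.02, 0, 0, -0.02, 0, 0, 0, 0.02, 0, 0, -0.035, 0, 0, 0, 0.02, 0, 0, -0.03, 0, 0, 0, 0.02, 0.008, 0.0125, 0, 0, 0, 0, 0.02, 0.016, 0.025, 0, 0, 0, 0, 0.02, 0.016, 0.025, 0, 0, 0, 0, 0.02, 0.016, 0.025, 0, 0, 0, 0, 0.02, 0.016, 0.025, 0, 0, 0, 0, 0.02, 0.016, 0.025, 0, 0, 0, 0, 0.02, 0.016, 0.025, 0, 0, 0, 0, 0.02, 0.012, 0.02, 0, 0, 0, 0, 0.02, 0.0075, 0.013, 0, 0, 0, 0, 0.02, 0, 0, 0.02, 0, 0, 0, 0.02, 0, 0, 0.025, 0, 0, 0, 0.02, 0, 0, 0.015, 0, 0, 0, 0.02, 0, 0, 0.006, 0, 0, 0, 0.02, 0, 0, 0, 0, 0, 0, 0.02, 0, 0, 0, 0, 0, 0]

```text
time: 16.08
tcp_pos: [0.639, 0.0483, 0.0288]
orientation: [-0.0, 0.707, 0.707, -0.0]
contact_force: [0.7, -0.1, -1.4]
width: 0.0366
gripper_force: 20.0
```

Place height is about 0.0247.

Call:
steer_hand:
  steps: [0.02, 0, 0, 0.002, 0, 0, 0, 0.02, 0, 0, 0.0015, 0, 0, 0, 0.02, 0, 0, 0.0005, 0, 0, 0, 0.02, 0, 0, 0, 0, 0, 0, 0.02, 0, 0, 0, 0, 0, 0]

```text
time: 16.5
tcp_pos: [0.6392, 0.0481, 0.025]
orientation: [0.0, 0.707, 0.707, 0.0]
contact_force: [-0.7, 0.1, -2.2]
width: 0.0363
gripper_force: 20.0
```

Call:
steer_hand:
  steps: [0.02, 0, 0, 0.0008, 0, 0, 0, 0.02, 0, 0, 0, 0, 0, 0, 0.02, 0, 0, 0, 0, 0, 0]

```text
time: 16.75
tcp_pos: [0.6392, 0.0481, 0.0248]
orientation: [0.0, 0.707, 0.707, 0.0]
contact_force: [-3.3, -1.3, 5.3]
width: 0.0367
gripper_force: 20.0
```

Call:
steer_hand:
  steps: [0.088, 0, 0, 0, 0, 0, 0, 0.088, 0, 0, 0, 0, 0, 0, 0.088, 0, 0, 0, 0, 0, 0, 0.088, 0, 0, -0.015, 0, 0, 0, 0.088, 0, 0, -0.03, 0, 0, 0, 0.088, 0, 0, -0.03, 0, 0, 0, 0.088, 0, 0, -0.02, 0, 0, 0, 0.088, 0.003, -0.03, 0, 0, 0, 0, 0.088, 0.003, -0.03, 0, 0, 0, 0, 0.088, 0.003, -0.03, 0, 0, 0, 0, 0.088, 0.003, -0.03, 0, 0, 0, 0, 0.088, 0.003, -0.03, 0, 0, 0, 0, 0.088, 0.003, -0.03, 0, 0, 0, 0, 0.088, 0, 0, 0, 0, 0, 0, 0.088, 0, 0, 0, 0, 0, 0, 0.088, 0, 0, 0, 0, 0, 0]

```text
time: 18.08
tcp_pos: [0.4601, 0.0661, 0.1193]
orientation: [0.001, 0.707, 0.707, 0.001]
contact_force: [0.1, 0.3, -0.5]
width: 0.0875
gripper_force: 0.0
```

Run:
```python
from station import robot
from h import *
st=robot.get_state(); w=robot.snapshot("wrist"); s=wpose(st,w); print(st["tcp_pos"])
P=cv2.projectPoints(np.array([[.4575,.0655,.036],[.4575,.0655,.05]]),s["rvec"],s["tvec"],s["mtx"],None)[0]; print(P)
cv2.imwrite("pics/w2.png",w["pixels"][:,:,::-1])
```

```text
[0.46010875 0.06613737 0.11929648]
[[[317.61124765 243.67163254]]

 [[317.38726405 250.57228871]]]
```

View pics/w2.png

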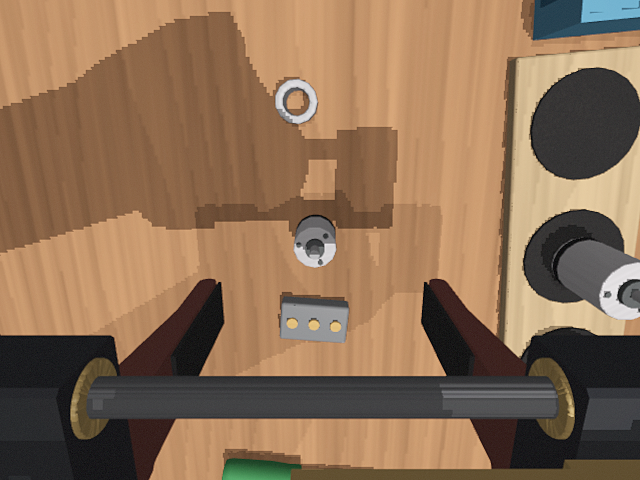

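The wrist view puts the motor_1 top at about (315,249), 6 px below the prediction. That means y is about 2–3 mm smaller, so I correct for it and grasp.

Call:
steer_hand:
  steps: [0.088, -0.0025, -0.003, 0.03, 0, 0, 0, 0.088, 0, 0, 0.035, 0, 0, 0, 0.088, 0, 0, 0.025, 0, 0, 0, 0.088, 0, 0, 0.015, 0, 0, 0, 0.088, 0, 0, 0.007, 0, 0, 0, 0.088, 0, 0, 0, 0, 0, 0, 0.02, 0, 0, 0, 0, 0, 0, 0.02, 0, 0, 0, 0, 0, 0, 0.02, 0, 0, 0, 0, 0, 0, 0.02, 0, 0, 0, 0, 0, 0, 0.02, 0, 0, 0, 0, 0, 0, 0.02, 0, 0, 0, 0, 0, 0, 0.02, 0, 0, 0, 0, 0, 0, 0.02, 0, 0, 0, 0, 0, 0, 0.02, 0, 0, 0, 0, 0, 0]
  grip_force: 15

```text
time: 19.38
tcp_pos: [0.456, 0.0636, 0.0069]
orientation: [0.0, 0.707, 0.707, 0.0]
contact_force: [-0.1, -0.5, 0.3]
width: 0.0307
gripper_force: 0.0
```

Call:
steer_hand:
  steps: [0.015, 0, 0, 0, 0, 0, 0, 0.015, 0, 0, 0, 0, 0, 0, 0.015, 0, 0, 0, 0, 0, 0]
  grip_force: 15

```text
time: 19.63
tcp_pos: [0.456, 0.0637, 0.0069]
orientation: [-0.0, 0.707, 0.707, -0.0]
contact_force: [-0.7, -0.0, 1.9]
width: 0.0274
gripper_force: 15.0
```

Call:
steer_hand:
  steps: [0.015, 0, 0, -0.02, 0, 0, 0, 0.015, 0, 0, -0.035, 0, 0, 0, 0.015, 0, 0, -0.025, 0, 0, 0, 0.015, 0.005, 0.012, 0, 0, 0, 0, 0.015, 0.01, 0.025, 0, 0, 0, 0, 0.015, 0.01, 0.025, 0, 0, 0, 0, 0.015, 0.01, 0.025, 0, 0, 0, 0, 0.015, 0.01, 0.025, 0, 0, 0, 0, 0.015, 0.01, 0.025, 0, 0, 0, 0, 0.015, 0.01, 0.02, 0, 0, 0, 0, 0.015, 0.008, 0.018, 0, 0, 0, 0, 0.015, 0, 0, 0.02, 0, 0, 0, 0.015, 0, 0, 0.022, 0, 0, 0, 0.015, 0, 0, 0.013, 0, 0, 0, 0.015, 0, 0, 0.005, 0, 0, 0, 0.015, 0, 0, 0, 0, 0, 0, 0.015, 0, 0, 0, 0, 0, 0]

```text
time: 21.05
tcp_pos: [0.6311, 0.1368, 0.0272]
orientation: [-0.0, 0.707, 0.707, 0.0]
contact_force: [-0.7, -0.0, -0.1]
width: 0.0273
gripper_force: 15.0
```

Call:
steer_hand:
  steps: [0.015, 0, 0, 0.002, 0, 0, 0, 0.015, 0, 0, 0.002, 0, 0, 0, 0.015, 0, 0, 0.001, 0, 0, 0, 0.015, 0, 0, 0.0005, 0, 0, 0, 0.015, 0, 0, 0, 0, 0, 0, 0.015, 0, 0, 0, 0, 0, 0]

```text
time: 21.55
tcp_pos: [0.6313, 0.1366, 0.0219]
orientation: [0.0, 0.707, 0.707, 0.0]
contact_force: [-1.4, -0.9, 3.5]
width: 0.0277
gripper_force: 15.0
```

Contact made, so I release, lift and move back for a check.

Call:
steer_hand:
  steps: [0.06, 0, 0, 0, 0, 0, 0, 0.088, 0, 0, 0, 0, 0, 0, 0.088, 0, 0, 0, 0, 0, 0, 0.088, 0, 0, 0, 0, 0, 0, 0.088, 0, 0, -0.015, 0, 0, 0, 0.088, 0, 0, -0.03, 0, 0, 0, 0.088, 0, 0, -0.04, 0, 0, 0, 0.088, 0, 0, -0.04, 0, 0, 0, 0.088, 0, 0, -0.03, 0, 0, 0, 0.088, 0, -0.03, 0, 0, 0, 0, 0.088, 0.02, -0.035, 0, 0, 0, 0, 0.088, 0.02, -0.035, 0, 0, 0, 0, 0.088, 0.02, -0.035, 0, 0, 0, 0, 0.088, 0.02, -0.035, 0, 0, 0, 0, 0.088, 0.02, -0.03, 0, 0, 0, 0, 0.088, 0, 0, 0, 0, 0, 0]

```text
time: 22.88
tcp_pos: [0.4251, 0.2411, 0.1779]
orientation: [-0.0, 0.704, 0.71, 0.0]
contact_force: [0.1, 0.3, -0.0]
width: 0.0878
gripper_force: 0.0
```

Run:
```python
from station import robot
from h import *
a=[]
D={}
for n,(y0,x0) in {"scene":(160,240),"side":(150,200)}.items():
    s=D[n]=robot.snapshot(n);a.append(cv2.resize(s["pixels"][y0:y0+190,x0:x0+200,::-1],None,fx=2,fy=2,interpolation=cv2.INTER_CUBIC))
cv2.imwrite("pics/p4.png",np.hstack(a))
pads=[(.6311,.137),(.6388,.048),(.6468,-.0414),(.6548,-.1306)];H=[.051,.067,.083,.101]
for n,s in D.items():
    for p,h in zip(pads,H):
        c0=cv2.projectPoints(np.array([[*p,h]]),s["rvec"],s["tvec"],s["mtx"],None)[0].ravel(); cx,cy=c0.round().astype(int)
        r=14 if h<.06 else 22; g=s["pixels"].min(2)[cy-r:cy+r,cx-r:cx+r]
        t=max(cv2.threshold(g,0,255,cv2.THRESH_OTSU)[0],np.percentile(g,99)*.8)
        c=max(cv2.findContours((g>t).astype(np.uint8),cv2.RETR_EXTERNAL,cv2.CHAIN_APPROX_NONE)[0],key=len)
        c=cv2.convexHull(c); e=cv2.fitEllipse(c); q=np.array(e[0])+[cx-r,cy-r]; print(n,h,np.round(e[1],1),((plane(s,q,h)[:2]-p)*1000).round(1),"mm")
```

```text
scene 0.051 [11.2 12.5] [2.6 0.7] mm
scene 0.067 [16.8 21.5] [ 1.7 -1.3] mm
scene 0.083 [23.1 28.4] [2.4 2.4] mm
scene 0.101 [31.2 37.5] [ 1.9 -2.1] mm
side 0.051 [3.2 7.3] [ 7.9 10.5] mm
side 0.067 [ 7.3 15.3] [2.4 9.1] mm
side 0.083 [ 8.7 33.9] [ -4.3 -45.6] mm
side 0.101 [29.5 39.4] [ -4.5 -11.7] mm
```

View pics/p4.png

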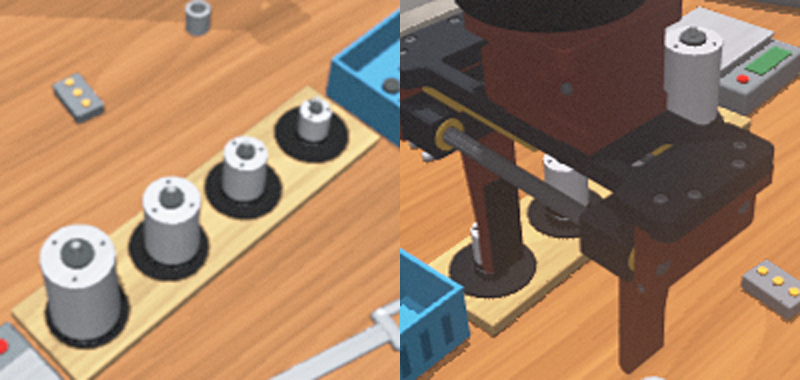

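The scene view shows all four motors upright on the right pads, within about 3 mm of centre. The side view is blocked by the gripper. The robot is clear of everything, so I hand in.

```bash
python3 -c "
from station import robot
print(robot.finish_job())"
```

```text
the job is handed in; nothing more can be done
None
```

The four motors stand upright in size order, largest by the scale and smallest by the crate, each within about 3.5 mm of its pad's centre (scene camera only; the arm blocked the side view), and the job was handed in at about 23 s with no verdict returned.

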